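Lock out the hatch stay with the new zinc tongue

ROBOT

A 6-joint arm with a two-finger parallel gripper is mounted at the origin on the work surface. World frame = base frame: x ahead of the robot, y to its left, z up, the work surface at z = 0. Lengths are in mm, angles in rad, forces in N, time in s.
With the tool pointing down it reaches from about 275 to 725 mm from the base axis. Payload 15.9 kg.
Tool frame: the origin (TCP) lies between the finger pads; the fingertips stand 8 mm ahead of it and the grasp point (between the pads) lies 11 mm behind it; z points along the fingers, y is the line along which they close (so a half turn about z gives the same grasp; the last joint's range is limited). The gripper opens to 85 mm and grips with 20 to 120 N. Pads are 22 mm wide; open, the fingers measure 114 mm over their backs; the gripper's body (76 mm by 85 mm) begins 54 mm behind the grasp point. The pads swing forward as they close: fully open they stand 13 mm farther back than shut.
Start: joints at [-1.309, 0.213, -0.034, 1.323, 0, 1.571], TCP at [129.404, -482.949, 239.306] pointing down, gripper open.
Joint ranges: [-2.98, 2.98], [-0.74, 1.72], [-1.14, 1.35], [-2.1, 2.04], [-1.57, 1.44], [-3.14, 3.14]. Speed limits (rad/s): [1.89, 1.89, 2.39, 2.57, 3.14, 3.14].

INTERFACE

Orientations are given as a unit quaternion [w, x, y, z].
In Python, from rig import ctrl, cams gives the robot as it stands. The module is installed in compiled form; this text tells all that it offers.
- The arm moves only by the tool carry_out, never from a script. Its argument "rows" is text: rows parted by semicolons, each of 5 numbers parted by spaces: the shift along the tool's x, y, z in cm, then the turn about the tool's z in rad, then the closure, from 0 (fully open) to 1 (shut). A call has exactly 8 rows; each row is the pose to reach, as a shift and turn from the pose commanded when the call began, along the tool's axes at that moment; what a row does not reach only later rows make up. A row lasts 1/8 s, in which the tool goes at most 62.5 mm and 10.7 degrees, less where a joint would pass 70% of its speed; a pose out of reach is approached as far as the arm can. A call with a gripper value outside its range is refused whole. The fingers move at their own pace and stop on an object; the grip force is fixed at half the most. Time passes only in rows, so rows that repeat a pose let the fingers close, or fill a call up. It gives the time, the measured TCP pose, the force, the opening and the grip force at its end, in the units of the state.
- ctrl.observe(): the state, without advancing time (a new reading comes with each control period).
- cams.capture(name): name is "scene" or "top" or "wrist"; returns (picture, depth): 400x640x3 uint8, red, green, blue; 400x640 float32, mm along the optical axis (not along the pixel's ray), 0 where there is no reading.
- cams.calibration(name): a dict with "mtx" (3x3 intrinsics, pixels), "k1" (the pictures are not rectified: a ray, as slopes to the right and down, at radius r is drawn at 1 + k1 r^2 times it, then the intrinsics apply), "world_from_camera" (4x4, takes a point from camera to world coordinates). Camera axes: x right, y down, z forward; pixel columns grow to the right and rows downward; lengths in mm; the calibration is good to about 2 mm. A picture is of the moment at which its call begins: read the wrist's pose just before it. calibration takes no time and is no camera call; for the wrist camera it gives the pose at the moment of the call.
- ctrl.close_job(): hands the job in; it is judged then, once.
The state is a dict: "clock": time; "joint_pos": joint angles; "joint_velocities": joint speeds; "effort": joint torques, N m; "ee_pos": TCP position; "orientation": TCP orientation; "contact_force": force on the tool from outside, world axes, zero at the start; "wrist_torque": the same for the moment, N m; "grip_width": finger opening in mm; "grip_force": force on a finger pad.
Only numpy, scipy, OpenCV 4.12 (cv2) and the standard library are available. Lean on these libraries where they do the work, as an engineer would, in place of code of your own. Each camera call takes 0.05 s, during which the arm holds its last target. There are 200 camera calls.

TASK

Two telescoping hatch stays are clamped on the bench. Draw out the inner tube of the one with the straight, bright zinc latch tongue until its red sprung button pops up through the front hole and locks it, then let go. Leave the stay with the bent rusty tongue as it is.

Things in the scene. Friction and masses are not known exactly. Their poses are not given: they have to be found in the camera images.
- zinc_tongue (a point): Middle of the straight, bright pale-grey tongue, an upright plate 12 mm thick along the tube, 30 wide, on the end of the steel inner tube. It stands free from 54 to 114 mm above the bench, on a dark end block 30 long, 34 wide, top at 54 mm; this point is at 84 mm. x: level along the tubes, from tongue back to the blue outer tube, so it is drawn out along minus x, roughly towards the robot. z: up.
- zinc_tube (a joint): How far that inner tube is drawn out, m: 0 with the button under the rear hole, 0.080 with it centred in the front hole; starts at 0.020 to 0.055. The tongue is then 110 to 145 mm from the front hole's centre, and 170 mm when locked. About 4 N of friction; stays where left. With the button up it is locked, with about 3 mm of play either way.
- zinc_button (a joint): How far the red sprung button (14 mm across, round top) of that stay has risen, m: about 0 while hidden, held down by the outer tube's top; 0.014 popped right up, about 9 mm proud of the outer tube. It sits in the inner tube, 170 mm behind the middle of the tongue; its spring lifts it by itself under a hole.
- bent_tongue (a point): Point 84 mm above the bench at the other stay's tongue: dark rusty steel, bent over towards its outer tube. Leave it. Same axes and make otherwise; they may swap sides. Each blue outer tube, fixed to the bench, is 180 mm long, 36 square, top 54 mm above the bench, with two 20 mm holes on top 80 mm apart; the front one, nearer the tongue, is 40 mm from the tube's front edge.

How it is judged:
By the outcome, as a careful person would: the job done as asked, in the order asked, and still so for the second after the job is handed in, with the robot touching nothing.
It also fails if it takes over 29 s, if anything falls off the work surface, if the arm or the gripper's body presses on something with over 40 N, if the wrist force passes 120 N, or if a joint passes its speed limit or range.

## Working session

There is one attempt and no reset: what is moved stays moved. The work goes in short steps, Python scripts to look and compute and a tool call to move; the robot and the scene stay as the last step left them, time stands still between calls to the robot, and variables do not carry over. Pictures are saved under pics/ and viewed, at most 10 in all, crops included, and the job is handed in when it is done.

Besides the shell and the picture viewer there is one more tool, called after "Emit:" as name(argument=value, ...) on one line, values as JSON. carry_out: Moves the arm, as the interface text tells. Its arguments: {"type":"object","properties":{"rows":{"type":"string"}},"required":["rows"]}

```bash
mkdir -p pics; cat > h.py <<'E'
import numpy as np, cv2
from rig import ctrl, cams
def grab(n,f):
    p,d=cams.capture(n); cv2.imwrite('pics/'+f,p[:,:,::-1]); np.savez('pics/'+f+'.npz',p=p,d=d,T=cams.calibration(n)['world_from_camera']); return p,d
def ray(n,u,v,T=None):
    c=cams.calibration(n); K=np.array(c['mtx']); T=np.array(c['world_from_camera'] if T is None else T)
    q=cv2.undistortPoints(np.array([[[u,v]]],float),K,np.array([c['k1'],0,0,0.]))[0,0]
    return T[:3,3],T[:3,:3]@np.array([q[0],q[1],1])
def onz(n,u,v,z,T=None):
    o,d=ray(n,u,v,T); return o+d*(z-o[2])/d[2]
E
python3 - <<'E'
from h import *
grab('top','top1.png');grab('scene','scene1.png')
s=ctrl.observe();print(s['ee_pos'],s['orientation'],s['clock'],s['grip_width'])
E
```

```text
[ 129.33707852 -482.67622509  238.85753505] [-5.11857797e-04  9.91443289e-01  1.30537113e-01 -7.26926842e-05] 0.1 85.09730424072589
```

View pics/top1.png

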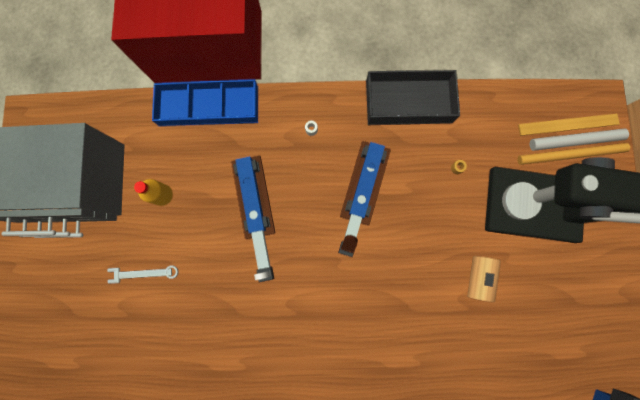

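View pics/scene1.png

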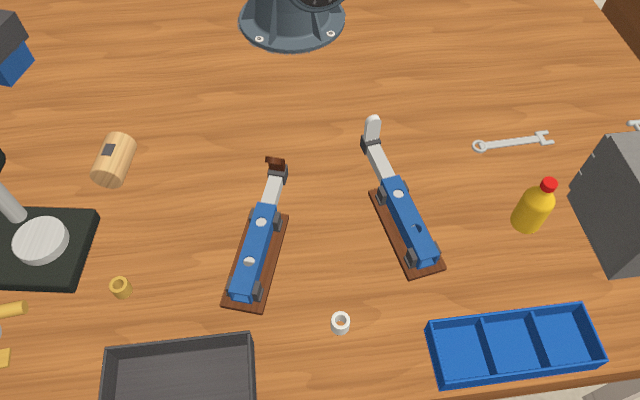

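Top: the zinc stay is the left one (tongue ~(264,274), front hole ~(253,214)). The bent one is on the right, tongue ~(349,244). Scene: zinc tongue at ~(372,130), bent at ~(276,165).

```bash
python3 - <<'E'
from h import *
z=np.load('pics/top1.png.npz');p=z['p'];d=z['d']
hsv=cv2.cvtColor(p,cv2.COLOR_RGB2HSV)
m=cv2.inRange(hsv,(100,120,60),(125,255,255));m[:150]=0;m[:, :225]=0;m[:,300:]=0
c=max(cv2.findContours(m,0,2)[0],key=cv2.contourArea)
b=cv2.boxPoints(cv2.minAreaRect(c));print(b)
for q in b: print(onz('top',*q,54).round(1))
# bright things near tongue in top
g=cv2.inRange(hsv,(0,0,150),(180,60,255));
n,l,st,ce=cv2.connectedComponentsWithStats(g[150:290,225:300])
for i in range(1,n):
  if st[i,4]>8:print(st[i]+np.array([225,150,0,0,0]),ce[i]+[225,150],onz('top',*(ce[i]+[225,150]),54).round(1))
# points >70mm high from depth
def cloud(n,d):
  cal=cams.calibration(n);K=np.array(cal['mtx']);T=np.array(cal['world_from_camera'])
  v,u=np.mgrid[:400,:640];q=cv2.undistortPoints(np.stack([u,v],-1).reshape(-1,1,2).astype(float),K,np.array([cal['k1'],0,0,0.]))[:,0]
  P=np.c_[q,np.ones(len(q))]*d.reshape(-1,1);return (P@T[:3,:3].T+T[:3,3]).reshape(400,640,3)
for n,f,(r0,r1,c0,c1) in(('top','top1',(255,290,245,285)),('scene','scene1',(105,165,350,395))):
  z=np.load(f'pics/{f}.png.npz');P=cloud(n,z['d'])[r0:r1,c0:c1].reshape(-1,3)
  k=P[(P[:,2]>65)&(P[:,2]<125)];print(n,len(k),k.mean(0).round(1),k.min(0).round(1),k.max(0).round(1))
s=ctrl.observe();print(s['joint_pos'])
E
```

```text
[[234.85602 159.20798]
 [251.13603 156.24799]
 [264.49603 229.728  ]
 [248.21602 232.68799]]
[758.6 185.9  54. ]
[764.7 146.6  54. ]
[587.9 115.3  54. ]
[581.9 153.6  54. ]
[249 211   8   8  52] [252.75       214.38461538] [624.6 142.8  54. ]
[252 231  17  38 413] [259.7409201  249.44067797] [542.3 126.8  54. ]
[254 273  12   7  66] [259.65151515 275.83333333] [481.6 127.5  54. ]
top 96 [486.6 114.2 107.5] [478.2 101.6  66.2] [494.1 131.5 120.7]
scene 331 [488.6 115.1  92.9] [476.4 101.2  65.1] [494.8 132.2 116.2]
[-1.30898201e+00  2.13346889e-01 -3.49665084e-02  1.32351686e+00
 -1.05158494e-05  1.57078919e+00]
```

Emit:
carry_out(rows="6 -6 0.5 -0.18 0;12 -12 1 -0.37 0;18 -18 1.5 -0.55 0;24 -23.5 2 -0.74 0;30 -29.5 2.5 -0.93 0;36 -35 3 -1.11 0;42 -41 3.5 -1.3 0;48 -46.5 3.9 -1.487 0")

```text
clock: 1.1
ee_pos: [382.0, -57.5, 210.1]
orientation: [0.0, 0.646, 0.763, 0.0]
contact_force: [0.8, -1.4, -0.5]
grip_width: 85.7
grip_force: 0.0
```

```bash
cat > st.py <<'E'
from h import *
from scipy.spatial.transform import Rotation as R
import sys
s=ctrl.observe();q=s['orientation'];M=R.from_quat([*q[1:],q[0]]).as_matrix()
print(s['clock'],s['ee_pos'].round(1) if hasattr(s['ee_pos'],'round') else s['ee_pos'],s['grip_width'],s['grip_force'],s['contact_force']);print(M.round(3))
if len(sys.argv)>3:
  t=np.array(list(map(float,sys.argv[1:4])));print('shift cm',(M.T@(t-s['ee_pos'])/10).round(2),'turn',(np.radians(float(sys.argv[4]))-0) if len(sys.argv)>4 else '', 'yang',np.degrees(np.arctan2(M[1,1],M[0,1])))
E
python3 st.py 487 116 200
```

```text
1.1 [382.  -57.5 210.1] 85.66410393854133 0.0 [ 0.77804555 -1.36892736 -0.51457318]
[[-0.165  0.986  0.   ]
 [ 0.986  0.165 -0.   ]
 [-0.     0.    -1.   ]]
shift cm [15.38 13.22  1.01] turn  yang 9.496555768880519
```

Emit:
carry_out(rows="4 3.5 0.5 0 0;8 7 1 0 0;12 10.5 1 0 0;14 13 1 0 0;14 13 1 0 0;14 13 1 0 0;14 13 1 0 0;14 13 1 0 0")

```text
clock: 2.1
ee_pos: [487.3, 98.9, 200.4]
orientation: [0.0, 0.649, 0.761, 0.0]
contact_force: [-0.7, -1.2, 0.1]
grip_width: 85.6
grip_force: 0.0
```

```bash
python3 st.py 487 116 79; python3 -c "
from h import *
grab('wrist','w1.png');grab('top','top2.png')"
```

```text
2.1 [487.3  98.9 200.4] 85.56943587343494 0.0 [-0.65919332 -1.24425435  0.07314859]
[[-0.158  0.987  0.   ]
 [ 0.987  0.158  0.   ]
 [-0.     0.    -1.   ]]
shift cm [ 1.7   0.24 12.14] turn  yang 9.091780101581111
```

View pics/w1.png

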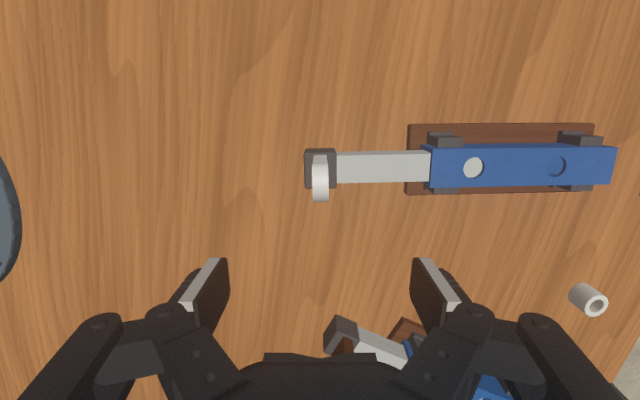

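Wrist view: zinc tongue at ~(320,178), front hole (473,167), rear hole (557,165), fingers clear of everything.

```bash
python3 - <<'E'
from h import *
z=np.load('pics/w1.png.npz');p,d,T=z['p'],z['d'],z['T']
cal=cams.calibration('wrist');K=np.array(cal['mtx'])
v,u=np.mgrid[:400,:640];q=cv2.undistortPoints(np.stack([u,v],-1).reshape(-1,1,2).astype(float),K,np.array([cal['k1'],0,0,0.]))[:,0]
P=((np.c_[q,np.ones(len(q))]*d.reshape(-1,1))@T[:3,:3].T+T[:3,3]).reshape(400,640,3)
B=P[145:210,300:345].reshape(-1,3);k=B[(B[:,2]>65)&(B[:,2]<120)];print(len(k),k.mean(0),np.percentile(k,[2,98],axis=0).round(1))
t=B[B[:,2]>105];print('top',t.mean(0),np.percentile(t,[2,98],axis=0).round(1))
hsv=cv2.cvtColor(p,cv2.COLOR_RGB2HSV)
m=cv2.inRange(hsv,(100,120,60),(125,255,255));m[230:]=0
b=P[(m>0)&(abs(P[:,:,2]-54)<4)];l=cv2.fitLine(b[:,:2].astype(np.float32),2,0,.1,.1).ravel();print(l,np.degrees(np.arctan(l[1]/l[0])))
print('hole',onz('wrist',473,167,54,T),onz('wrist',557,165,54,T))
E
```

```text
721 [484.51115813 122.1247837  106.40647371] [[477.7 105.9  71.3]
 [491.6 133.1 114. ]]
top [484.85944603 120.45398051 115.64209689] [[476.4 105.7 105.8]
 [491.8 154.5 233.2]]
[9.8468941e-01 1.7431791e-01 6.7282404e+02 1.5308852e+02] 10.038967
hole [623.48027603 143.89461094  54.        ] [703.27957182 159.24918543  54.        ]
```

Emit:
carry_out(rows="1.9 0.17 0 -0.016 0;1.9 0.17 4 -0.016 0;1.9 0.17 8 -0.016 0;1.9 0.17 12.1 -0.016 0;1.9 0.17 12.1 -0.016 0;1.9 0.17 12.1 -0.016 1;1.9 0.17 12.1 -0.016 1;1.9 0.17 12.1 -0.016 1")

```text
clock: 3.2
ee_pos: [486.9, 118.6, 80.2]
orientation: [0.001, 0.642, 0.766, 0.001]
contact_force: [0.6, 0.0, 0.2]
grip_width: 32.2
grip_force: 0.0
```

Emit:
carry_out(rows="0 0 0 0 1;0 0 0 0 1;0 0 0 0 1;0 0 0 0 1;0 0 0 0 1;0 0 0 0 1;0 0 0 0 1;0 0 0 0 1")

```text
clock: 4.2
ee_pos: [486.4, 118.6, 79.7]
orientation: [0.0, 0.642, 0.766, 0.0]
contact_force: [-1.0, -0.6, 7.5]
grip_width: 11.6
grip_force: 58.7
```

```bash
python3 st.py 456.5 113 79; python3 - <<'E'
from h import *
p,d=grab('wrist','w2.png')
E
```

```text
4.2 [486.4 118.6  79.7] 11.556458857748105 58.72922033071518 [-0.99426845 -0.63612817  7.53644916]
[[-0.175  0.985  0.001]
 [ 0.985  0.175  0.   ]
 [ 0.     0.001 -1.   ]]
shift cm [-0.02 -3.04  0.07] turn  yang 10.077263720727165
```

View pics/w2.png

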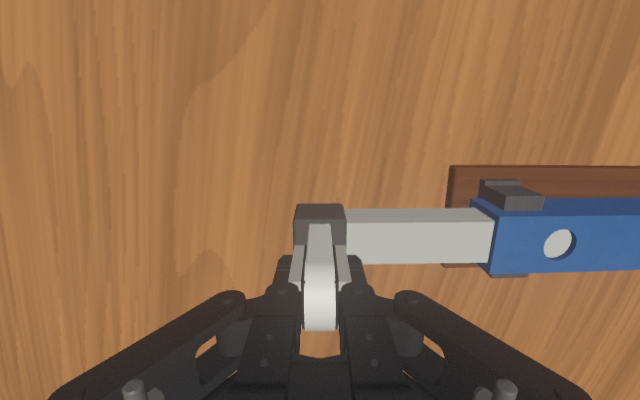

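Tongue is gripped (11.6 mm, 59 N), front hole at (558,243). About 30 mm to draw.

Emit:
carry_out(rows="0 -0.4 0 0 1;0 -0.8 0 0 1;0 -1.2 0 0 1;0 -1.6 0 0 1;0 -2 0 0 1;0 -2.3 0 0 1;0 -2.5 0 0 1;0 -2.5 0 0 1")

```text
clock: 5.25
ee_pos: [461.6, 114.0, 79.7]
orientation: [0.0, 0.642, 0.766, 0.0]
contact_force: [-3.2, -3.4, 13.3]
grip_width: 11.3
grip_force: 61.1
```

Emit:
carry_out(rows="0 -0.05 0 0 1;0 -0.1 0 0 1;0 -0.15 0 0 1;0 -0.2 0 0 1;0 -0.25 0 0 1;0 -0.3 0 0 1;0 -0.3 0 0 1;0 -0.3 0 0 1")

```text
clock: 6.25
ee_pos: [459.3, 113.6, 79.7]
orientation: [0.001, 0.642, 0.766, 0.001]
contact_force: [3.3, -1.4, 5.7]
grip_width: 11.5
grip_force: 60.0
```

```bash
python3 st.py 456.5 113 79; python3 - <<'E'
from h import *
p,d=grab('wrist','w3.png')
E
```

```text
6.25 [459.3 113.6  79.7] 11.465266255476548 60.04761189222336 [ 3.32403601 -1.39027291  5.67355914]
[[-0.175  0.985  0.002]
 [ 0.985  0.175  0.   ]
 [-0.     0.002 -1.   ]]
shift cm [-0.01 -0.29  0.07] turn  yang 10.062840038124165
```

View pics/w3.png

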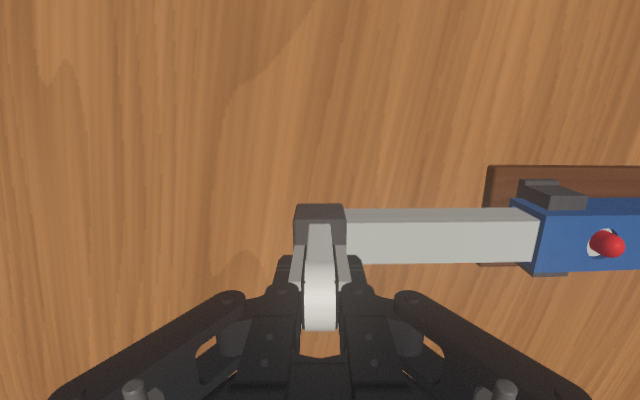

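The red button has popped up in the front hole at (607,243), slightly to the rear of its centre. I'll centre it by 2 mm, then release and retreat.

Emit:
carry_out(rows="0 -0.05 0 0 1;0 -0.1 0 0 1;0 -0.15 0 0 1;0 -0.2 0 0 1;0 -0.2 0 0 1;0 -0.2 0 0 1;0 -0.2 0 0 1;0 -0.2 0 0 1")

```text
clock: 7.3
ee_pos: [457.4, 113.2, 79.7]
orientation: [0.001, 0.642, 0.766, 0.0]
contact_force: [4.1, -2.3, 6.3]
grip_width: 11.3
grip_force: 60.1
```

Emit:
carry_out(rows="0 0 0 0 0;0 0 0 0 0;0 0 0 0 0;0 0 0 0 0;0 0 0 0 0;0 0 0 0 0;0 0 0 0 0;0 0 0 0 0")

```text
clock: 8.3
ee_pos: [456.6, 113.2, 79.2]
orientation: [-0.0, 0.642, 0.766, -0.0]
contact_force: [1.1, -0.1, 0.0]
grip_width: 85.6
grip_force: 0.0
```

Emit:
carry_out(rows="0 0 -2 0 0;0 0 -5 0 0;0 0 -8 0 0;0 0 -11 0 0;0 0 -13 0 0;0 0 -13 0 0;0 0 -13 0 0;0 0 -13 0 0")

```text
clock: 9.3
ee_pos: [456.2, 113.1, 208.3]
orientation: [-0.0, 0.642, 0.766, -0.001]
contact_force: [0.2, 0.3, -0.0]
grip_width: 85.7
grip_force: 0.0
```

```bash
python3 st.py; python3 - <<'E'
from h import *
p,d=grab('wrist','w4.png')
E
```

```text
9.3 [456.2 113.1 208.3] 85.74282467696037 0.0 [ 0.17932898  0.34827831 -0.03327237]
[[-0.175  0.985 -0.001]
 [ 0.985  0.175 -0.   ]
 [-0.    -0.001 -1.   ]]
```

View pics/w4.png

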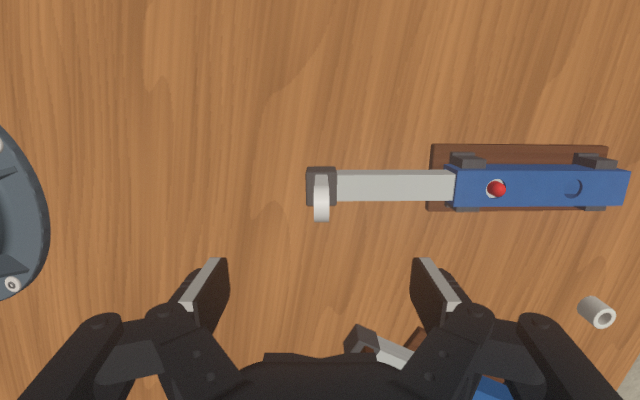

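The button stands in the front hole at (497,189), and the gripper is clear. I'll check its height before handing in.

```bash
python3 - <<'E'
from h import *
z=np.load('pics/w4.png.npz');p,d,T=z['p'].astype(int),z['d'],z['T']
v,u=np.where((p[:,:,0]>130)&(p[:,:,1]<70)&(p[:,:,2]<70)&(d>0))
K=np.array(cams.calibration('wrist')['mtx'])
Z=[]
for a,b in zip(u,v):
  o,r=ray('wrist',a,b,T); Z.append(o+r*d[b,a])
Z=np.array(Z);h=np.percentile(Z[:,2],90);print(len(Z),h,Z.mean(0))
if h>59: print(ctrl.close_job())
E
```

```text
128 62.717957894152086 [622.65206603 144.79088292  59.62662598]
the job is handed in; nothing more can be done
None
```

The zinc stay is drawn out and locked: its red button stands about 9 mm proud in the front hole. The gripper has let go and is clear, the bent rusty stay was left alone, and the job was handed in at about 9.4 s.

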